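# Swap two sample containers on a lab work board and put up its splash guard

## Robot

A 6-joint arm with a two-finger parallel gripper is mounted at the origin on the work surface. World frame = base frame: x ahead of the robot, y to its left, z up, the work surface at z = 0. Lengths are in m, angles in rad, forces in N, time in s.
With the tool pointing down it reaches from about 0.3 to 0.775 m from the base axis. Payload 14.6 kg.
Tool frame: the origin (TCP) lies at the very end of the fingers, on their centre line; the grasp point (between the pads) lies 19 mm behind it; z points along the fingers, y is the line along which they close (so a half turn about z gives the same grasp; the last joint's range is limited). The gripper opens to 94 mm and grips with 3 to 60 N. Pads are 16 mm wide; open, the fingers measure 119 mm over their backs; the gripper's body (75 mm by 177 mm) begins 78 mm behind the grasp point.
Start: joints at [1.271, 0.3, 1.521, -0, 1.321, -0.067], TCP at [0.127, 0.535, 0.205] pointing down, gripper open.
Joint ranges: [-3.03, 3.03], [-0.79, 2.21], [0.23, 2.52], [-1.04, 4.18], [0, 3.07], [-2.55, 2.55]. Speed limits (rad/s): [2.22, 2.22, 2.57, 3.14, 3.14, 3.14].

## Interface

Orientations are given as [roll, pitch, yaw] about the fixed x, y, z axes, in that order (R = Rz(yaw) Ry(pitch) Rx(roll)).
In Python, from station import ctrl gives the robot as it stands.
- The arm moves only by the shell command python3 -m pendant 'ROWS' [OPENING] [FORCE]. ROWS is JSON, a list of rows, each a list of 2 entries, a list of its own where there are three numbers: the shift along the world's x, y, z in cm, then the turn about the world's z in rad. A call has 1 to 20 rows; each row shifts and turns the commanded pose from where the row before left it; what a row does not reach is not made up. A row lasts 1/12 s, in which the tool goes at most 41.7 mm and 7.16 degrees, less where a joint would pass 70% of its speed; a pose out of reach is approached as far as the arm can. A call is refused whole if a number of a shift passes 4.17 or a number of a turn 0.125, either way. A call with a gripper value outside its range is refused whole. OPENING is the opening, from 0 (shut) to 1 (fully open), set as the call begins (- or left out, the last holds). The fingers move at their own pace and stop on an object; FORCE is the grip in N (left out, the last holds). Time passes only in rows, so rows that do not move let the fingers close. It gives the time, the measured TCP pose, the force, the opening and the grip force at its end, in the units of the state.
- ctrl.get_obs(): the state, without advancing time (a new reading comes with each control period).
- ctrl.camera(name): name is "side" or "top" or "wrist"; returns a dict with "color" (480x640x3 uint8, red, green, blue), "intrinsics" (3x3 intrinsics, pixels), "k1" (the pictures are not rectified: a ray, as slopes to the right and down, at radius r is drawn at 1 + k1 r^2 times it, then the intrinsics apply), "camera_from_world" (4x4, takes a point from world to camera coordinates). Camera axes: x right, y down, z forward; pixel columns grow to the right and rows downward; lengths in m; the calibration is good to about 2 mm. A picture is of the moment at which its call begins. There is no depth.
- ctrl.hand_in(): hands the job in; it is judged then, once.
The state is a dict: "time_s": time; "qpos": joint angles; "joint_vel": joint speeds; "tau": joint torques, N m; "ee_pos": TCP position; "eef_rot": TCP orientation; "force": force on the tool from outside, world axes, zero at the start; "moment": the same for the moment, N m; "grip_width": finger opening in m; "grip_force": force on a finger pad.
Only numpy, scipy, OpenCV 4.12 (cv2) and the standard library are available. Lean on these libraries where they do the work, as an engineer would, in place of code of your own. Each camera call takes 0.05 s, during which the arm holds its last target. There are 200 camera calls.

## Task

On the white work board, swap the steel dish with the domed lid and the flat-topped tub by sliding them on the board, without lifting or tipping them, so that each stands wholly inside the grey circle where the other one stood. Then fold the board's white splash guard up until it stands upright, and leave it so. Do not disturb the other things on the bench.

Things in the scene. Friction and masses are not known exactly. Their poses are not given: they have to be found in the camera images.
- board: White work board fixed to the bench, 360 (its x) by 460 (its y) mm, 15 mm thick, no rim. Origin: centre of its underside, on the bench; z up. Two flat printed grey circles, 128 mm across, have their centres on its y axis at y = -110 and y = +110 mm. The splash guard is hinged along its +y edge.
- mark_right (a point): Centre of the grey circle at board y = -110 mm, on the board's top (15 mm above the bench).
- mark_left (a point): Centre of the grey circle at board y = +110 mm (the one next to the guard), on the board's top.
- dish: Round steel dish with a closed lid: straight sides 94 mm across up to 26 mm, lid rim 97 mm across from 26 to 31 mm, then a smooth shallow dome up to 44 mm, no knob; about 0.3 to 0.65 kg. Origin: centre of its underside; z up. Stands in one of the circles (either one) at the start.
- tub: Straight-sided round white plastic tub with a flat black lid, 92 mm across (lid 94 mm, from 42 mm up), 60 mm high, closed, no knob; about 0.3 to 0.65 kg. Origin: centre of its underside; z up. Stands in the other circle at the start.
- guard (a joint): Angle of the splash guard in rad about its hinge: 0 = lying flat outwards (to board +y), 1.571 = upright, more = leaning in over the board (stop at 2.3). A stiff hinge: it stays where it is left; about 3 N at its free edge moves it. Starts leaning outwards at 0.75 to 1.15.
- guard_hinge (a point): Middle of the guard's hinge line, which runs along the board's x axis at board y = +222 mm, 20 mm above the bench.
- guard_edge (a point): Middle of the guard's free edge, 120 mm from the hinge line. The guard is a white plastic panel 240 mm long (along board x) and 6 mm thick, with an 8 mm aluminium round bar along this free edge. This point turns with the guard: its x runs along the edge, its y from the hinge to the edge.
- tube_rack: Bystander: white rack of blue-capped tubes, 70 x 140 x 97 mm, beside the board's -y edge. Origin: centre of its underside.
- dispenser: Bystander: glass bottle with a white pump top, 84 mm across, 225 mm high, beside the board's -y edge, farther from the robot than the rack. Origin: centre of its underside.
- tip_box: Bystander: grey box with blue lid, 85 x 120 x 62 mm, beside the board's -y edge, nearer the robot than the rack. Origin: centre of its underside.
Not all that is in view belongs to the job. Of the things that look like the dish, the smallest one is meant.

How it is judged:
On the way, in this order (a step that is already met when the one before it is completed fails the run):
1. the dish and the tub stand at rest, each in the other's circle (((horizontal distance between dish and mark_left below 0.02 m and horizontal distance between tub and mark_right below 0.02 m) or (horizontal distance between dish and mark_right below 0.02 m and horizontal distance between tub and mark_left below 0.02 m)) and distance of each of dish, tub from where it was at the start of the episode above 0.15 m and z of dish in the frame of board between 0.009 and 0.022 m and angle between each of dish, tub's own z axis and vertical below 0.1 rad and z of tub in the frame of board between 0.009 and 0.022 m and linear speed of each of dish, tub below 0.01 m/s), for 0.2 s.
2. the guard stands upright (value of joint guard between 1.441 and 1.701 rad), for 0.2 s.
At the end, for the whole second after the job is handed in: Dish and tub have changed places: each stands upright on the board at rest, its centre within 20 mm of the centre of the circle where the other began; the guard rests within 0.13 rad (7 degrees) of upright (all of step 1 and all of step 2 and velocity of joint guard between -0.05 and 0.05 rad/s); the robot touches nothing.
It fails at once if the dish or the tub is lifted more than 20 mm off the board or tipped more than 0.35 rad (z of any of dish, tub in the frame of board above 0.035 m or angle between any of dish, tub's own z axis and vertical above 0.35 rad).
It fails at once if a bystander is pushed more than 25 mm or knocked over (distance of any of tube_rack, dispenser, tip_box from where it was at the start of the episode above 0.025 m or angle between any of tube_rack, dispenser, tip_box's own z axis and vertical above 0.35 rad).
It also fails if it takes over 67 s, if anything falls off the work surface, if the arm or the gripper's body presses on something with over 40 N, if the wrist force passes 120 N, or if a joint passes its speed limit or range.

## Working session

There is one attempt and no reset: what is moved stays moved. The work goes in short steps, Python scripts to look and compute and a shell command to move; the robot and the scene stay as the last step left them, time stands still between calls to the robot, and variables do not carry over. Pictures are saved under pics/ and viewed, at most 10 in all, crops included, and the job is handed in when it is done.

```bash
ls; mkdir -p pics; python3 - <<'E'
from station import ctrl
import cv2,numpy as np
o=ctrl.get_obs();print(o['time_s'],o['ee_pos'],o['eef_rot'],o['grip_width'])
for n in['top','side']:
    c=ctrl.camera(n);cv2.imwrite(f'pics/{n}0.png',c['color'][:,:,::-1])
    print(n,c['intrinsics'],c['k1'],np.round(c['camera_from_world'],3))
E
```

```text
pics
0.0 [0.1268239  0.5349042  0.20488305] [-3.14044001e+00 -4.26089604e-05  2.90877072e+00] 0.09434308440317192
top [[471.88716695   0.         326.71898098]
 [  0.         471.88716695 236.94805737]
 [  0.           0.           1.        ]] -0.0743959464926282 [[-0.027 -0.999 -0.029  0.012]
 [-0.99   0.031 -0.141  0.56 ]
 [ 0.142  0.025 -0.99   1.141]
 [ 0.     0.     0.     1.   ]]
side [[465.42559461   0.         321.75908122]
 [  0.         465.42559461 240.95684735]
 [  0.           0.           1.        ]] 0.041317059641616014 [[-0.934 -0.358  0.017  0.512]
 [-0.271  0.674 -0.687  0.194]
 [ 0.234 -0.646 -0.726  0.924]
 [ 0.     0.     0.     1.   ]]
```

View pics/top0.png

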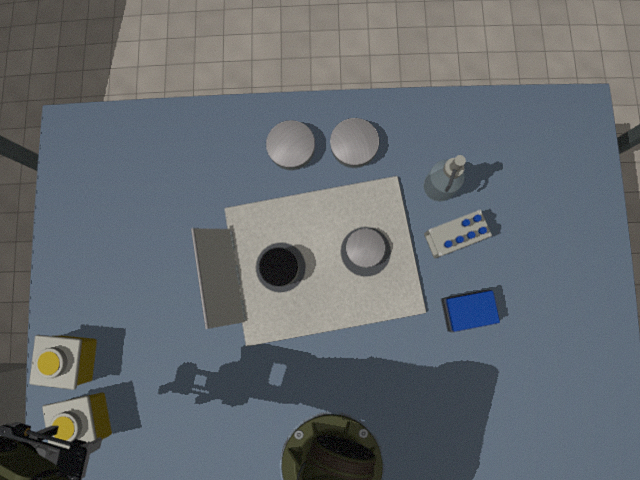

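View pics/side0.png

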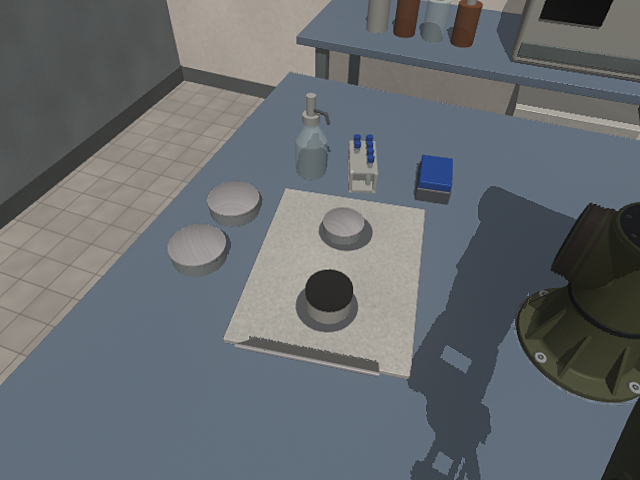

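The top view shows the dish at (366,248), the tub at (280,266) and the board corners at about (225,208), (399,177), (426,313), (246,345). The guard is on the left, leaning outwards. The side view agrees. The two larger dishes off the board are decoys.

```bash
cat > h.py <<'E'
import numpy as np,cv2
from station import ctrl
def cam(n): return ctrl.camera(n)
def ray(c,px):
    K=c['intrinsics'];u=(np.array(px,float)-[K[0,2],K[1,2]])/[K[0,0],K[1,1]]
    s=u.copy()
    for _ in range(20): s=u/(1+c['k1']*(s@s))
    T=c['camera_from_world'];R=T[:3,:3]
    return -R.T@T[:3,3],R.T@np.array([s[0],s[1],1])
def plane(c,px,z):
    o,d=ray(c,px);return (o+d*(z-o[2])/d[2])[:2]
def blob(m,near,rad=60):
    n,l,s,ce=cv2.connectedComponentsWithStats(m.astype(np.uint8))
    i=min((i for i in range(1,n) if s[i,4]>150),key=lambda i:np.hypot(*(ce[i]-near)))
    cs,_=cv2.findContours((l==i).astype(np.uint8),cv2.RETR_EXTERNAL,cv2.CHAIN_APPROX_NONE)
    return max(cs,key=cv2.contourArea)[:,0,:]
def circ(c,cnt,z):  # contour to plane, enclosing circle
    p=np.array([plane(c,q,z) for q in cnt],np.float32)
    (x,y),r=cv2.minEnclosingCircle(p*1000);return round(x,1),round(y,1),round(r,1)
E
python3 - <<'E'
from h import *
c=cam('top')
P=np.array([plane(c,p,.015) for p in[(225,208),(399,177),(426,313),(246,345)]])
print(P.round(3),'edges',[round(float(np.hypot(*(P[i]-P[i-1]))),3) for i in range(4)])
ce=P.mean(0); ydir=(P[0]+P[3]-P[1]-P[2]);ydir/=np.hypot(*ydir);xdir=np.array([ydir[1],-ydir[0]])
print('centre',ce,'yaw',np.arctan2(xdir[1],xdir[0]))
print('marks L',ce+.11*ydir,'R',ce-.11*ydir)
I=c['color'];hsv=cv2.cvtColor(I,cv2.COLOR_RGB2HSV)
tub=blob(hsv[:,:,2]<45,(279,266));print('tub',circ(c,tub,.075))
for px in (366,248),(449,240),(447,178),(472,310),(290,144),(355,141): print(px,I[px[1],px[0]],plane(c,px,.05))
# guard edge: bar ends
for p in[(194,229),(207,327)]: print('gedge',plane(c,p,.118))
E
```

```text
[[ 0.648  0.259]
 [ 0.715 -0.196]
 [ 0.364 -0.246]
 [ 0.297  0.206]] edges [0.355, 0.46, 0.355, 0.457]
centre [0.50613401 0.00559471] yaw 0.14686560387934963
marks L [0.4900368  0.11441051] R [ 0.52223121 -0.1032211 ]
tub (489.6, 112.5, 48.8)
(366, 248) [138 138 136] [ 0.52810192 -0.10091232]
(449, 240) [101 108 141] [ 0.54158893 -0.30687567]
(447, 178) [101 111 114] [ 0.69935706 -0.31223375]
(472, 310) [ 35  72 143] [ 0.36853503 -0.35253517]
(290, 144) [143 138 136] [0.80271611 0.08306328]
(355, 141) [137 134 135] [ 0.80445821 -0.08383237]
gedge [0.57789952 0.30836927]
gedge [0.34772443 0.27562014]
```

```bash
python3 -m pendant '[[[2.14,-3.09,0],0.027],[[2.14,-3.09,0],0.027],[[2.14,-3.09,0],0.027],[[2.14,-3.09,0],0.027],[[2.14,-3.09,0],0.027],[[2.14,-3.09,0],0.027],[[2.14,-3.09,0],0.027],[[2.14,-3.09,0],0.027],[[2.14,-3.09,0],0.027],[[2.14,-3.09,0],0.027],[[2.14,-3.09,0],0.027],[[2.14,-3.09,0],0.027],[[2.14,-3.09,0],0.027],[[2.14,-3.09,0],0.027],[[0,0,0],0]]' 0.65 20; python3 - <<'E'
from h import *
c=cam('wrist');cv2.imwrite('pics/w1.png',c['color'][:,:,::-1]);print(ctrl.get_obs()['ee_pos'],ctrl.get_obs()['eef_rot'])
E
```

```text
time_s: 1.4
ee_pos: [0.4288, 0.0983, 0.2052]
eef_rot: [-3.141, 0.0, -2.999]
force: [-0.4, 1.0, 0.2]
grip_width: 0.0609
grip_force: 0.0
[0.42746199 0.10030491 0.20509003] [-3.14139446e+00 -6.65087837e-04 -3.00031273e+00]
```

View pics/w1.png

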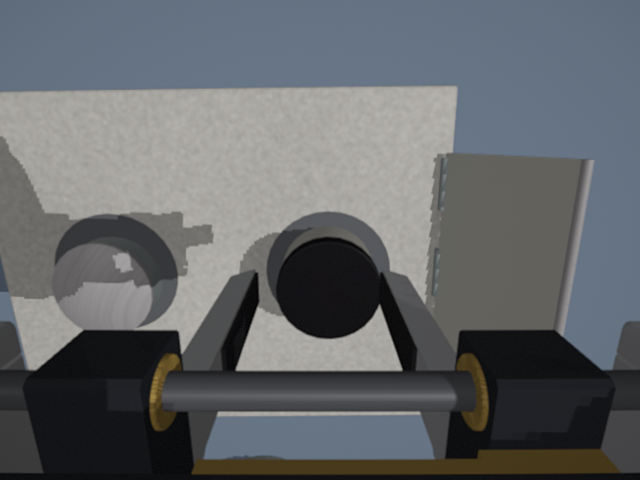

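The wrist view shows the tub's lid at about (328,290), centred between the fingers at x ≈ 240 and 395. The path down on the near side is clear.

```bash
python3 -m pendant '[[[0,0.05,-3],0],[[0,0.05,-3],0],[[0,0.05,-3],0],[[0,0.05,-3],0],[[0,0,-3],0],[[0,0,-2],0],[[0,0,-1],0],[[0,0,0],0]]'
```

```text
time_s: 2.12
ee_pos: [0.4252, 0.105, 0.0239]
eef_rot: [3.142, -0.003, -2.996]
force: [-0.1, -0.4, 0.4]
grip_width: 0.0611
grip_force: 0.0
```

```bash
python3 -m pendant '[[[0.6,0.09,0],0],[[0.8,0.12,0],0],[[0.99,0.15,0],0],[[0.99,0.15,0],0],[[0.99,0.15,0],0],[[0.99,0.15,0],0],[[0.99,0.15,0],0],[[0.99,0.15,0],0],[[0.99,0.15,0],0],[[0.99,0.15,0],0],[[0.99,0.15,0],0],[[0.99,0.15,0],0],[[0.99,0.15,0],0],[[0.6,0.09,0],0],[[0.4,0.06,0],0],[[0,0,0],0]]'; python3 - <<'E'
from h import *
c=cam('top');I=c['color'];cv2.imwrite('pics/t2.png',I[:,:,::-1])
E
```

```text
time_s: 3.45
ee_pos: [0.5605, 0.1249, 0.0265]
eef_rot: [3.142, 0.002, -2.996]
force: [-0.6, 0.7, 0.8]
grip_width: 0.0608
grip_force: 1.0
```

View pics/t2.png

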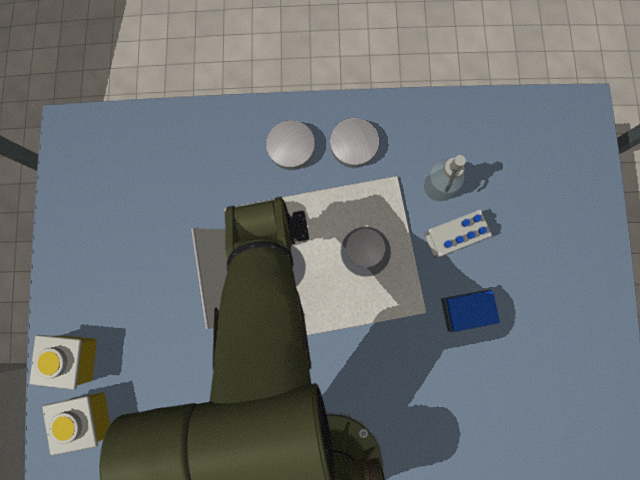

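Occluded by the arm. The tub's shadow is gone from the left circle; I'll check once the arm has moved away. Next I go behind the dish.

```bash
python3 -m pendant '[[[-1.5,-0.2,0],0],[[-1.5,-0.2,0],0],[[0,0,3.5],0],[[0,0,3.5],0],[[0,0,3.5],0],[[0,-2.22,0],-0.121],[[0,-2.22,0],-0.121],[[0,-2.22,0],-0.121],[[0,-2.22,0],-0.121],[[0,-2.22,0],-0.121],[[0,-2.22,0],-0.121],[[0,-2.22,0],-0.121],[[0,-2.22,0],-0.121],[[0,-2.22,0],-0.121],[[0,-2.22,0],-0.121],[[0,-2.22,0],-0.121],[[0,-2.22,0],-0.121],[[0,-2.22,0],-0.121],[[0,0,0],0],[[0,0,0],0]]'; python3 - <<'E'
from h import *
c=cam('wrist');cv2.imwrite('pics/w3.png',c['color'][:,:,::-1])
c=cam('top');I=c['color'];hsv=cv2.cvtColor(I,cv2.COLOR_RGB2HSV)
try:
  for k in [(270,215),(280,220)]: print('tub',circ(c,blob(hsv[:,:,2]<45,k),.075))
except Exception as e: print(e)
cv2.imwrite('pics/t3.png',I[:,:,::-1])
print(ctrl.get_obs()['ee_pos'],ctrl.get_obs()['eef_rot'])
E
```

```text
time_s: 5.17
ee_pos: [0.5295, -0.1686, 0.1308]
eef_rot: [3.141, 0.0, 1.714]
force: [0.5, 0.6, -0.2]
grip_width: 0.0613
grip_force: 0.0
tub (600.0, 129.3, 46.4)
tub (600.0, 129.3, 46.4)
[ 0.52950665 -0.16732451  0.1306929 ] [3.14115762e+00 1.04277706e-04 1.71643411e+00]
```

View pics/w3.png

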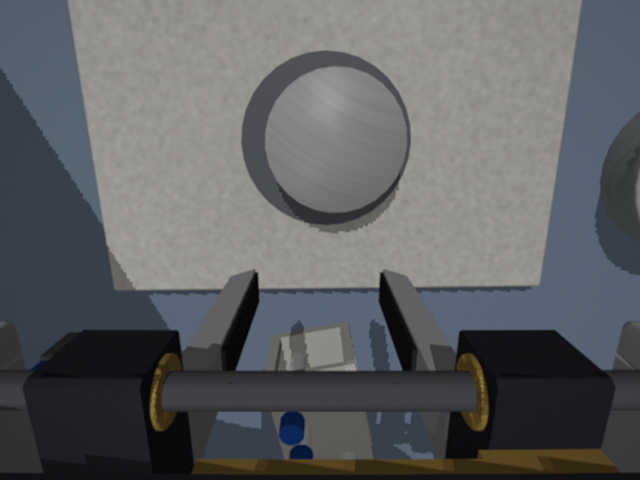

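The wrist view shows the dish at (338,140) in its circle at about (326,135), with the fingers centred at x ≈ 318. The tub measures 111 mm off-axis, so the lane is free. Descending, then pushing.

```bash
python3 -m pendant '[[[0.2,0,-3],0],[[0.2,0,-3],0],[[0,0,-2.6],0],[[0,0,-2],0],[[0,0,0],0]]'
```

```text
time_s: 5.68
ee_pos: [0.5316, -0.1661, 0.0209]
eef_rot: [-3.137, -0.003, 1.717]
force: [-0.8, 0.5, -0.1]
grip_width: 0.0612
grip_force: 0.0
```

```bash
python3 -m pendant '[[[-0.09,0.6,0],0],[[-0.12,0.8,0],0],[[-0.15,0.99,0],0],[[-0.15,0.99,0],0],[[-0.15,0.99,0],0],[[-0.15,0.99,0],0],[[-0.15,0.99,0],0],[[-0.15,0.99,0],0],[[-0.15,0.99,0],0],[[-0.15,0.99,0],0],[[-0.15,0.99,0],0],[[-0.15,0.99,0],0],[[-0.15,0.99,0],0],[[-0.15,0.99,0],0],[[-0.15,0.99,0],0],[[-0.15,0.99,0],0],[[-0.15,0.99,0],0],[[-0.15,0.99,0],0],[[-0.09,0.6,0],0],[[0,0,0],0]]'; python3 - <<'E'
from h import *
c=cam('top');I=c['color'];cv2.imwrite('pics/t4.png',I[:,:,::-1])
c=cam('side');I=c['color'];cv2.imwrite('pics/s4.png',I[:,:,::-1])
E
```

```text
time_s: 7.35
ee_pos: [0.5062, 0.0118, 0.025]
eef_rot: [3.141, 0.0, 1.715]
force: [0.3, -0.2, 1.0]
grip_width: 0.0612
grip_force: 0.6
```

View pics/s4.png

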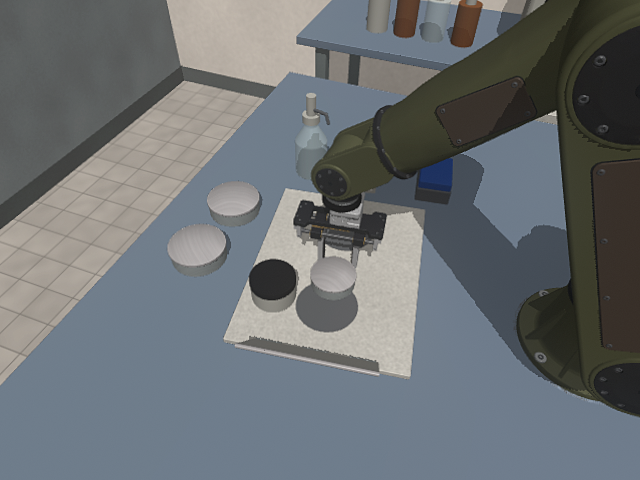

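The side view shows the dish at (333,273) cradled in the fork, with the tub clear at (273,285). The left circle at (327,305) is ahead.

```bash
python3 -m pendant '[[[-0.09,0.6,0],0],[[-0.15,0.99,0],0],[[-0.15,0.99,0],0],[[-0.15,0.99,0],0],[[-0.15,0.99,0],0],[[-0.12,0.8,0],0],[[-0.06,0.4,0],0],[[-0.03,0.2,0],0],[[0,0,0],0]]'; python3 - <<'E'
from h import *
c=cam('side');I=c['color'];cv2.imwrite('pics/s5.png',I[100:400,150:450,::-1].repeat(2,0).repeat(2,1))
E
```

```text
time_s: 8.2
ee_pos: [0.4972, 0.0706, 0.0244]
eef_rot: [-3.141, -0.0, 1.714]
force: [0.2, -0.0, 0.7]
grip_width: 0.0612
grip_force: 0.0
```

View pics/s5.png

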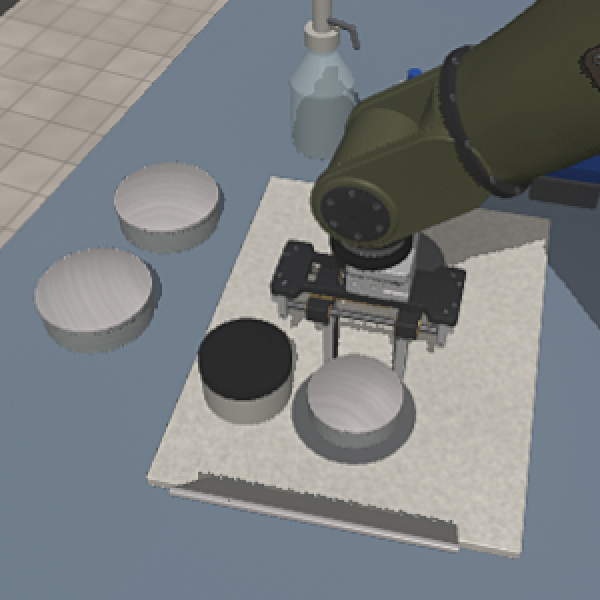

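The side crop shows the dish centre in line with the grey circle (both at x ≈ 354), with an even border around it. Now I go behind the tub.

```bash
python3 -m pendant '[[[0.2,-1.5,0],0],[[0.2,-1.5,0],0],[[0,0,3.5],0],[[0,0,3.5],0],[[0,0,3.5],0],[[2.04,2.54,0],-0.08],[[2.04,2.54,0],-0.08],[[2.04,2.54,0],-0.08],[[2.04,2.54,0],-0.08],[[2.04,2.54,0],-0.08],[[2.04,2.54,0],-0.08],[[0,0,0],0],[[0,0,0],0]]'; python3 - <<'E'
from h import *
c=cam('wrist');cv2.imwrite('pics/w6.png',c['color'][:,:,::-1])
print(ctrl.get_obs()['ee_pos'],ctrl.get_obs()['eef_rot'])
E
```

```text
time_s: 9.33
ee_pos: [0.6238, 0.1931, 0.1283]
eef_rot: [-3.14, 0.001, 1.235]
force: [-0.2, -0.5, -0.5]
grip_width: 0.0606
grip_force: 0.0
[0.62344246 0.19220004 0.12868955] [-3.14047506e+00  6.49813454e-04  1.23499592e+00]
```

View pics/w6.png

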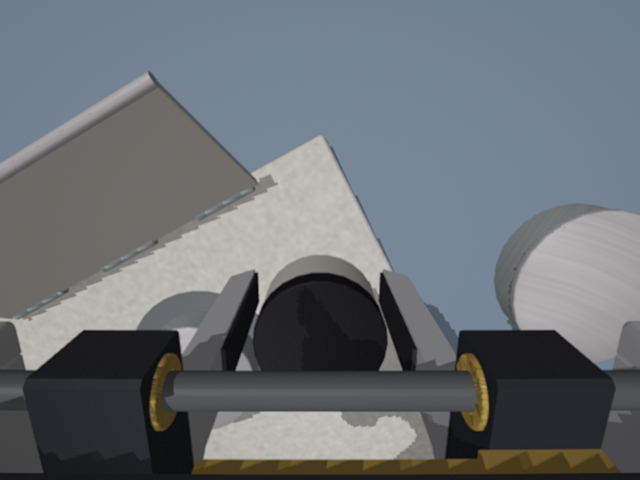

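The wrist view shows the tub lid at (320,330), between and below the fingers, with the guard at upper left and clear. I'll descend, then push parallel to the board axis first to clear the dish, and diagonally to the right circle after that.

```bash
python3 -m pendant '[[[0,0,-3],0],[[0,0,-3],0],[[0,0,-2.6],0],[[0,0,-1.8],0],[[0,0,0],0],[[-0.33,-0.94,0],0],[[-0.33,-0.94,0],0],[[-0.15,-0.99,0],0],[[-0.15,-0.99,0],0],[[-0.15,-0.99,0],0],[[-0.15,-0.99,0],0],[[-0.15,-0.99,0],0],[[-0.15,-0.99,0],0],[[-0.15,-0.99,0],0],[[-0.15,-0.99,0],0],[[-0.15,-0.99,0],0],[[0,0,0],0]]'; python3 - <<'E'
from h import *
c=cam('top');I=c['color'];hsv=cv2.cvtColor(I,cv2.COLOR_RGB2HSV)
cv2.imwrite('pics/t7.png',I[:,:,::-1])
c=cam('side');I=c['color'];cv2.imwrite('pics/s7.png',I[100:400,150:450,::-1].repeat(2,0).repeat(2,1))
hsv=cv2.cvtColor(I,cv2.COLOR_RGB2HSV)
q=blob(hsv[:,:,2]<45,(300,250));print(cv2.boundingRect(q),circ(c,q,.075))
E
```

```text
time_s: 10.8
ee_pos: [0.604, 0.0826, 0.0266]
eef_rot: [3.14, -0.0, 1.232]
force: [-0.1, 0.5, 0.1]
grip_width: 0.0612
grip_force: 0.0
(268, 247, 22, 21) (613.3, 83.5, 35.8)
```

View pics/s7.png

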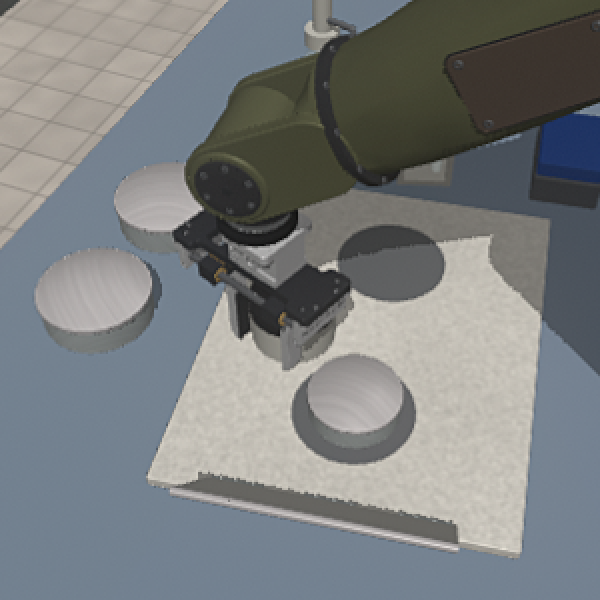

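The side crop shows the tub in the fork at about (290,330). The dish is undisturbed in its circle at (355,400), and the right circle at (390,262) is free.

```bash
python3 -m pendant '[[[-0.3,-0.64,0],0],[[-0.43,-0.91,0],0],[[-0.43,-0.91,0],0],[[-0.43,-0.91,0],0],[[-0.43,-0.91,0],0],[[-0.43,-0.91,0],0],[[-0.43,-0.91,0],0],[[-0.43,-0.91,0],0],[[-0.43,-0.91,0],0],[[-0.43,-0.91,0],0],[[-0.43,-0.91,0],0],[[-0.43,-0.91,0],0],[[-0.43,-0.91,0],0],[[-0.43,-0.91,0],0],[[-0.43,-0.91,0],0],[[-0.3,-0.64,0],0],[[-0.2,-0.42,0],0],[[-0.1,-0.2,0],0],[[0,0,0],0]]'
```

```text
time_s: 12.48
ee_pos: [0.5343, -0.0622, 0.0255]
eef_rot: [3.142, 0.0, 1.234]
force: [0.8, 0.3, 1.6]
grip_width: 0.0613
grip_force: 0.6
```

```bash
python3 -m pendant '[[[0.4,0.9,0],0],[[0.6,1.8,0],0],[[0,0,3.5],0],[[0,0,3.5],0],[[0,0,3.5],0],[[0,0,3.5],0],[[0,0,3.5],0],[[-0.86,3.66,0],0.048],[[-0.86,3.66,0],0.048],[[-0.86,3.66,0],0.048],[[-0.86,3.66,0],0.048],[[-0.86,3.66,0],0.048],[[-0.86,3.66,0],0.048],[[-0.86,3.66,0],0.048],[[-0.86,3.66,0],0.048],[[-0.86,3.66,0],0.048],[[-0.86,3.66,0],0.048],[[0,0,0],0],[[0,0,0],0]]' 0; python3 - <<'E'
from h import *
c=cam('top');I=c['color'];hsv=cv2.cvtColor(I,cv2.COLOR_RGB2HSV)
cv2.imwrite('pics/t8.png',I[120:370,180:480,::-1].repeat(2,0).repeat(2,1))
print('tub',circ(c,blob(hsv[:,:,2]<45,(366,245)),.075),'want 522 -103')
E
```

```text
time_s: 14.07
ee_pos: [0.4573, 0.3329, 0.1997]
eef_rot: [-3.14, 0.001, 1.717]
force: [0.4, -0.3, -0.4]
grip_width: 0.0005
grip_force: 0.0
tub (519.5, -102.0, 47.9) want 522 -103
```

View pics/t8.png

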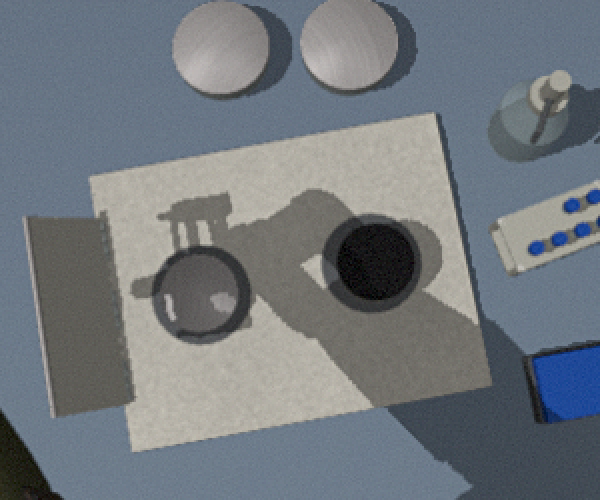

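The top view shows the tub at (375,262) and the dish at (203,292) in the crop, each well inside its circle. Next, the guard.

```bash
python3 -m pendant '[[[0,0,-3],0],[[0,0,-3],0],[[0,0,-3],0],[[0,0,-2.5],0],[[0.12,-0.8,0],0],[[0.12,-0.8,0],0],[[0.12,-0.8,0],0],[[0.12,-0.8,0],0],[[0.12,-0.8,0],0],[[0.12,-0.8,0],0],[[0.12,-0.8,0],0],[[0.12,-0.8,0],0],[[0.12,-0.8,0],0],[[0.12,-0.8,0],0],[[0.06,-0.4,0],0],[[0.06,-0.4,0],0],[[0.06,-0.4,0],0],[[0,0,0],0],[[0,0,0],0]]'; python3 - <<'E'
from h import *
c=cam('side');I=c['color'];cv2.imwrite('pics/s9.png',I[150:450,150:450,::-1].repeat(2,0).repeat(2,1))
E
```

```text
time_s: 15.7
ee_pos: [0.4722, 0.2389, 0.0852]
eef_rot: [-3.141, 0.0, 1.714]
force: [-0.7, 0.1, 0.4]
grip_width: 0.0003
grip_force: 0.0
```

View pics/s9.png

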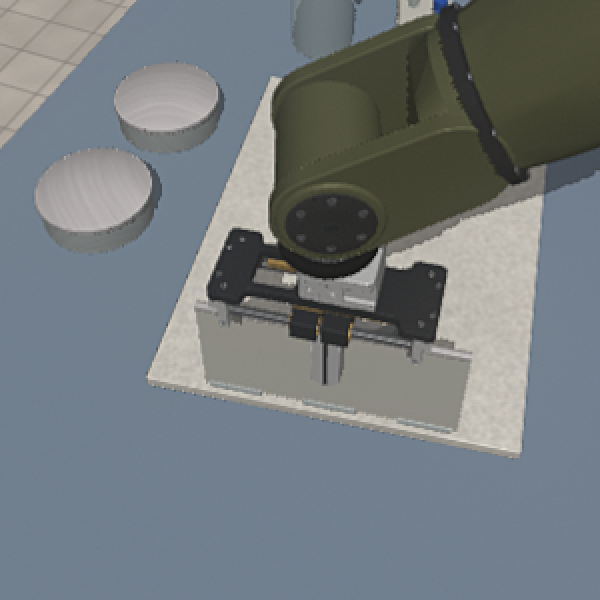

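The side crop shows the guard standing, with bar ends at about (200,303) and (470,355) and the fingers on its outer face. Backing off and measuring its angle.

```bash
python3 -m pendant '[[[-0.15,1,0],0],[[-0.3,2,0],0],[[-0.45,3,0],0],[[-0.3,2,1],0],[[0,0,3.5],0],[[0,0,3.5],0],[[0,0,3.5],0],[[-2,2,0],0],[[-2,2,0],0],[[0,0,0],0],[[0,0,0],0]]'; python3 - <<'E'
from h import *
R=np.array([[.989,.146],[-.146,.989]]);C=np.array([.5061,.0056])
c=cam('side');I=c['color']
cv2.imwrite('pics/s10.png',I[150:450,150:450,::-1].repeat(2,0).repeat(2,1))
for p in[(250,302),(385,327)]: print('bar side',(R@(plane(c,p,.14)-C)).round(4))
c=cam('top');I=c['color'];hsv=cv2.cvtColor(I,cv2.COLOR_RGB2HSV)
print('tub',(R@(np.array(circ(c,blob(hsv[:,:,2]<45,(366,245)),.075)[:2])/1000-C)).round(4))
print(ctrl.get_obs()['force'],ctrl.get_obs()['ee_pos'])
E
```

```text
time_s: 16.67
ee_pos: [0.4193, 0.3604, 0.2004]
eef_rot: [-3.141, 0.0, 1.716]
force: [-0.4, -0.1, -0.6]
grip_width: 0.0007
grip_force: 0.0
bar side [0.1164 0.2265]
bar side [-0.1162  0.2235]
tub [-0.0028 -0.1095]
[-0.06810473 -0.05818579 -0.39161386] [0.42029966 0.35923552 0.20018745]
```

View pics/s10.png

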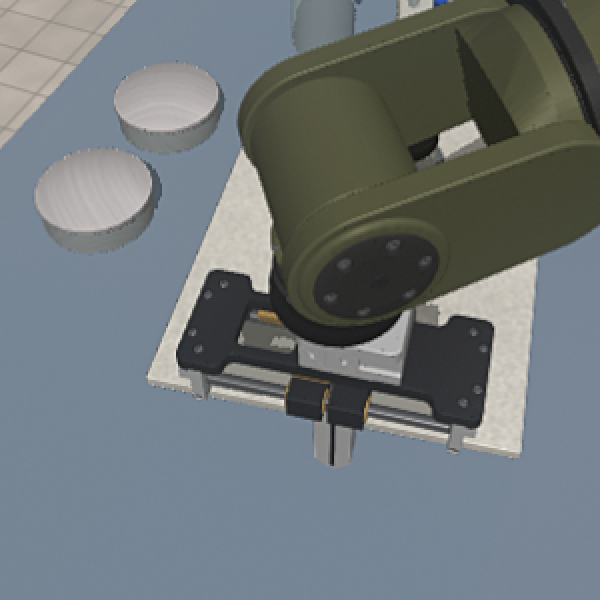

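```bash
python3 -c "
from station import ctrl;print(ctrl.hand_in())"
```

```text
the job is handed in; nothing more can be done
None
```

I swapped the dish and the tub, folded the guard up and handed the job in at about 17 s. The tub measured about 3 mm from its mark, the dish looked centred by eye, and the guard was about 0.03 rad from upright (measured before the fingers backed off; the arm hid it afterwards). The hand-in gave no verdict, and I viewed 12 pictures, two over your limit of 10.

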